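Lay out the cleaning tools and hold the mould box open

ROBOT

A 6-joint arm with a two-finger parallel gripper is mounted at the origin on the work surface. World frame = base frame: x ahead of the robot, y to its left, z up, the work surface at z = 0. Lengths are in m, angles in rad, forces in N, time in s.
With the tool pointing down it reaches from about 0.4 to 0.925 m from the base axis. Payload 3.4 kg.
Tool frame: the origin (TCP) lies on the front face of the gripper's body, between the roots of the fingers; the fingertips stand 73 mm ahead of it and the grasp point (between the pads) lies 54 mm ahead of it (robot.tips_ahead is the distance from the TCP to the fingertips, in m); z points along the fingers, y is the line along which they close (so a half turn about z gives the same grasp; the last joint's range is limited). The gripper opens to 85 mm and grips with 20 to 120 N. Pads are 22 mm wide; open, the fingers measure 114 mm over their backs; the gripper's body (76 mm by 85 mm) begins 54 mm behind the grasp point. The pads swing forward as they close: fully open they stand 13 mm farther back than shut.
Start: joints at [1.121, 0.307, 1.506, -0, 1.328, -0.073], TCP at [0.212, 0.535, 0.304] pointing down, gripper open.
Joint ranges: [-3.12, 3.12], [-1.05, 2.28], [0.14, 2.33], [-1.42, 4.57], [0.1, 2.73], [-2.68, 2.68]. Speed limits (rad/s): [2.57, 2.57, 3.14, 3.14, 3.14, 3.14].

INTERFACE

Orientations are given as a rotation vector (axis times angle).
In Python, from workcell import robot gives the robot as it stands.
- The arm moves only by the tool carry_out, never from a script. Its argument "targets" is a list that holds one entry, the list of rows, each a list of 4 numbers: the shift along the tool's x, y, z in mm, then the turn about the tool's z in rad. In form: [[[dx, dy, dz, spin], ...]]. A call has 1 to 5 rows; each row shifts and turns the commanded pose from where the row before left it, along the tool's axes as they then stand; what a row does not reach is not made up. A row lasts 1/10 s, in which the tool goes at most 50 mm and 8.59 degrees, less where a joint would pass 70% of its speed; a pose out of reach is approached as far as the arm can. A call is refused whole if a number of a shift passes 50 or a number of a turn 0.15, either way. A call with a gripper value outside its range is refused whole. "jaw" is the opening, from 0 (shut) to 1 (fully open), set as the call begins (left out, the last holds). The fingers move at their own pace and stop on an object; "grip_force" is the grip in N (left out, the last holds). Time passes only in rows, so rows that do not move let the fingers close. It gives the time, the measured TCP pose, the force, the opening and the grip force at its end, in the units of the state.
- robot.read_state(): the state, without advancing time (a new reading comes with each control period).
- robot.grab_frame(name): name is "scene" or "top" or "wrist"; returns (picture, depth): 400x640x3 uint8, red, green, blue; 400x640 float32, m along the optical axis (not along the pixel's ray), 0 where there is no reading.
- robot.camera_info(name): a dict with "vertical_fov" (degrees; the focal length in pixels is half the picture's height over the tangent of half this angle, whatever the lens; pixels are square), "cx", "cy" (the principal point, pixels), "dist" ([k1, k2, p1, p2, k3] as OpenCV has them; the pictures are not rectified), "camera_from_world" (4x4, takes a point from world to camera coordinates). Camera axes: x right, y down, z forward; pixel columns grow to the right and rows downward; lengths in m; the calibration is good to about 2 mm. A picture is of the moment at which its call begins: read the wrist's pose just before it. camera_info takes no time and is no camera call; for the wrist camera it gives the pose at the moment of the call.
- robot.sign_off(): hands the job in; it is judged then, once.
The state is a dict: "time": time; "joints": joint angles; "joint_velocities": joint speeds; "joint_torque": joint torques, N m; "eef_pos": TCP position; "orientation": TCP orientation; "contact_force": force on the tool from outside, world axes, zero at the start; "moment": the same for the moment, N m; "gripper_width": finger opening in m; "finger_force": force on a finger pad.
Only numpy, scipy, OpenCV 4.12 (cv2) and the standard library are available. Lean on these libraries where they do the work, as an engineer would, in place of code of your own. Each camera call takes 0.05 s, during which the arm holds its last target. There are 200 camera calls.

TASK

Get the mould ready for a colleague to clean: lay the flat brush in the narrow compartment and the scraper in the wide compartment of the grey tool tray, each flat on the compartment's floor with its head (bristles, blade) pointing away from you. Then lift the lid of the mould box by its bar to 60 degrees from closed and keep holding it there with the gripper: the lid drops shut if it is let go, so finish while holding it. Leave everything else on the bench where it is.

Things in the scene. Friction and masses are not known exactly. Their poses are not given: they have to be found in the camera images.
- brush: (all sizes in mm) flat brush, 170 long, lying on the bench, mass about 70 g; origin at mid-length on its underside, x along it towards the bristles, z up. Wooden handle 15 wide and 18 high from x = -85 to +20, then a steel ferrule 40 wide and 18 high to x = +45, then dark bristles 37 wide to x = +85
- brush_grip (a point): point on the brush's handle near its centre of mass, 9 above its underside, at x = +5; a good place to grip across the handle
- brush_tip (a point): end of the bristles, 9 above the underside
- scraper: scraper, 170 long, lying on the bench, mass about 90 g; origin at mid-length on its underside, x along it towards the blade, z up. Wooden handle 15 wide and 18 high from x = -85 to +20, then a flat steel blade 5 thick along the underside, first a neck 26 wide to x = +40, then 70 wide to x = +85
- scraper_grip (a point): point on the scraper's handle, 9 above its underside, at x = +5; the centre of mass is some 15 further towards the blade
- scraper_tip (a point): middle of the blade's front edge, 2.5 above the underside
- tray: grey open tray fixed to the bench, 208 (x) x 166 (y) outside; floor 4 thick, walls 4 thick and 14 high measured from the bench; one long wall divides it into two compartments, each 200 long along x. Origin at the centre of its underside, x along the compartments away from the robot, z up
- narrow_bay (a point): centre of the floor (top face) of the narrow compartment, 62 wide, on the right as the robot sees it; axes as the tray
- wide_bay (a point): centre of the floor (top face) of the wide compartment, 92 wide, on the left as the robot sees it; axes as the tray
- mould_box: blue steel box fixed to the bench, 180 (x) x 220 (y) x 80 high, with an aluminium mould inside; origin at the centre of its underside, x from the front, where the lid's bar is, to the hinge at the back (away from the robot), z up
- lid (a joint): angle of the box's lid, rad: 0 closed (as it starts), growing as the front edge goes up; 60 degrees is 1.047. The hinge has no brake: the lid falls shut when let go. Upper stop at 1.8. The lid is an aluminium plate 180 x 220 x 8, about 0.4 kg with its bar
- lid_bar (a point): middle of the lid's bar: a round steel bar, diameter 10, parallel to the hinge, 120 long, in the plane of the lid and standing 45 out in front of the lid's front edge on an arm at each end; free all round, 84.5 above the bench when closed. It moves with the lid on an arc about lid_hinge
- lid_hinge (a point): middle of the hinge line along the top of the box's back wall, 225 from the bar (horizontally) and 4 below its middle when closed; axes move with the lid
- mould_insert: bystander, to be left alone: small aluminium block 60 x 50 x 30, in front of the tray; origin under its centre
- mould_plate: bystander, to be left alone: aluminium plate 100 x 130 x 30 with a rectangular recess, beyond the tray; origin under its centre
- spray_can: bystander, to be left alone: upright white can with an orange band, diameter 60, height 190, beyond the tools; origin under its centre
- wax_tin: bystander, to be left alone: low round steel tin, diameter 56, height 30, beyond the tray's left side; origin under its centre
- ruler: bystander, to be left alone: flat steel strip 220 x 30 x 5, to the left of the tools; origin under its centre
- screwdriver: bystander, to be left alone: screwdriver with a black handle, 150 long, in front of the mould box; origin under its centre
- pot: bystander, to be left alone: empty steel cup, diameter 70, height 70, near the robot, between the mould box and the tray; origin under its centre
Not all that is in view belongs to the job. Leave any blue or pink look-alike of the brush alone.

How it is judged:
By the outcome, as a careful person would: the job done as asked, in the order asked, and still so for the second after the job is handed in, while the arm keeps its last pose, push and grip.
It also fails if it takes over 70 s, if anything falls off the work surface, if the arm or the gripper's body presses on something with over 40 N, if the wrist force passes 120 N, or if a joint passes its speed limit or range.

## Working session

There is one attempt and no reset: what is moved stays moved. The work goes in short steps, Python scripts to look and compute and a tool call to move; the robot and the scene stay as the last step left them, time stands still between calls to the robot, and variables do not carry over. Pictures are saved under pics/ and viewed, at most 10 in all, crops included, and the job is handed in when it is done.

Besides the shell and the picture viewer there is one more tool, called after "Call:" in YAML: its name, and indented under it one key for each argument. carry_out: Moves the arm, as the interface text tells. Its arguments: {"type":"object","properties":{"targets":{"type":"array"},"jaw":{"type":"number"},"grip_force":{"type":"number"}},"required":["targets"]}

```bash
ls; mkdir -p pics; cat > h.py <<'E'
import numpy as np, cv2
from workcell import robot
from scipy.spatial.transform import Rotation as R
def cam(n):
    c=robot.camera_info(n); f=200/np.tan(np.radians(c["vertical_fov"])/2)
    return np.array([[f,0,c["cx"]],[0,f,c["cy"]],[0,0,1]]),np.array(c["dist"],float),np.array(c["camera_from_world"])
def onplane(C,px,z):
    K,d,T=C; u=cv2.undistortPoints(np.array(px,float).reshape(-1,1,2),K,d).reshape(-1,2)
    D=np.c_[u,np.ones(len(u))]@T[:3,:3]; o=-T[:3,:3].T@T[:3,3]
    return o+D*((z-o[2])/D[:,2])[:,None]
def proj(C,P):
    K,d,T=C; return cv2.projectPoints(np.array(P,float).reshape(-1,1,3),cv2.Rodrigues(T[:3,:3])[0],T[:3,3],K,d)[0].reshape(-1,2)
def cloud(C,dep):
    K,d,T=C; v,u=np.mgrid[0:400,0:640]
    n=cv2.undistortPoints(np.c_[u.ravel(),v.ravel()].astype(float).reshape(-1,1,2),K,d).reshape(-1,2)
    p=np.c_[n,np.ones(len(n))]*dep.reshape(-1,1)
    return ((p-T[:3,3])@T[:3,:3]).reshape(400,640,3)
def save(n,im): cv2.imwrite("pics/"+n,im[:,:,::-1])
E
python3 - <<'E'
from h import *
for n in("top","scene"):
    C=cam(n); im,d=robot.grab_frame(n); save(n+"0.png",im); np.savez(n+"0.npz",im=im,d=d)
    print(n,C[0][0,0],C[1],(-C[2][:3,:3].T@C[2][:3,3]))
s=robot.read_state();print(s)
E
```

```text
pics
top 416.8483604247773 [0.03524111 0.         0.         0.         0.        ] [0.27709517 0.16816593 1.28149969]
scene 438.800992015689 [-0.02684817  0.          0.          0.          0.        ] [ 1.14553206 -0.70979399  1.16384633]
{'time': 0.1, 'joints': array([ 1.12053883e+00,  3.07483920e-01,  1.50755390e+00,  2.04223615e-05,
        1.32837183e+00, -7.34734572e-02]), 'joint_velocities': array([-0.00083154, -0.00124306, -0.00205965, -0.00053432,  0.00092351,
        0.00130379]), 'joint_torque': array([-2.22599351e-04, -4.58528924e+01, -2.52609193e+01, -6.24902054e-05,
        5.51667530e-03,  3.80651295e-05]), 'eef_pos': array([0.21134995, 0.53422125, 0.30307699]), 'orientation': array([-5.88271934e-01, -3.08552384e+00,  2.74834586e-03]), 'contact_force': array([ 0.06238966, -0.10558418,  0.27041908]), 'moment': array([0.00120824, 0.01686439, 0.03613288]), 'finger_force': 0.0, 'gripper_width': 0.08551275496413942}
```

View pics/top0.png

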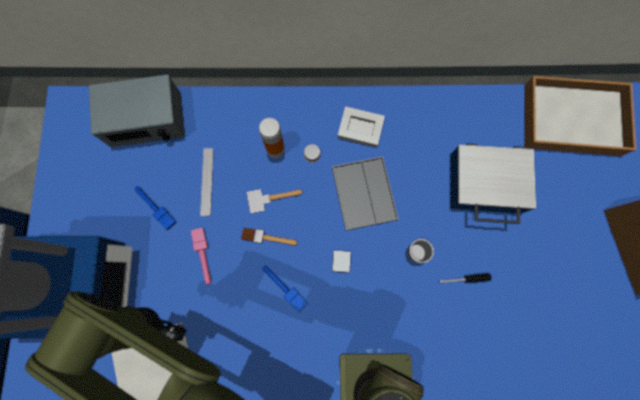

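View pics/scene0.png

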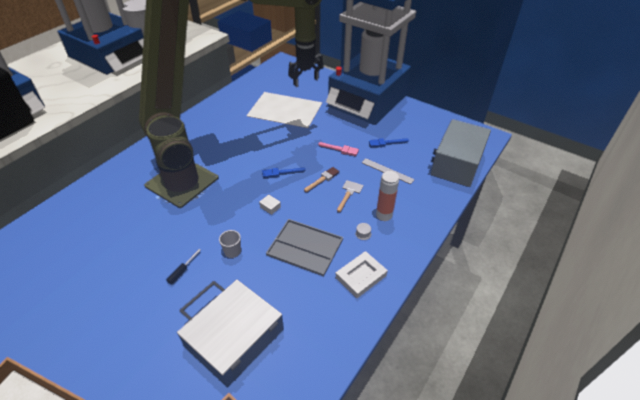

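The top view shows the wood brush at about (270,237), the scraper at (273,200), the tray at (365,193), the box at (495,180) and its bar at (497,220). The scene view agrees: brush at (322,180), scraper at (350,195), tray at (305,247).

```bash
python3 - <<'E'
from h import *
z=np.load("top0.npz");im=z["im"];d=z["d"];C=cam("top")
hsv=cv2.cvtColor(im,cv2.COLOR_RGB2HSV)
P=cloud(C,d)
notblue=~((hsv[...,0]>100)&(hsv[...,0]<130)&(hsv[...,1]>110))
def blob(name,box,zz):
    x0,y0,x1,y1=box; m=np.zeros(notblue.shape,np.uint8); m[y0:y1,x0:x1]=notblue[y0:y1,x0:x1]
    n,l,st,ce=cv2.connectedComponentsWithStats(m); k=1+np.argmax(st[1:,4]); m=(l==k)
    v,u=np.nonzero(m); X=onplane(C,np.c_[u,v],zz)[:,:2]
    r=cv2.minAreaRect(X.astype(np.float32)*1000); print(name,len(u),"rect",np.round(r[0],1),np.round(r[1],1),round(r[2],1),"bbox",st[k][:4])
    return m,X
for n,b,zz in [("brush",(236,222,305,250),.018),("scraper",(240,183,308,216),.01),("tray",(325,150,405,236),.014),("box",(450,135,545,232),.085)]:
    m,X=blob(n,b,zz)
    if n in("brush","scraper"):
        # handle: wood
        w=m&(hsv[...,0]<25)&(hsv[...,1]>90)&(hsv[...,2]>120); v,u=np.nonzero(w)
        Y=onplane(C,np.c_[u,v],.018)[:,:2]; c=Y.mean(0); e=np.linalg.svd(Y-c)[2][0]; t=(Y-c)@e
        print(" handle",c,"yaw",np.degrees(np.arctan2(*e[::-1])),t.min(),t.max(), 'ends',c+e*t.min(),c+e*t.max())
bx=P[135:232,450:545].reshape(-1,3); print(np.percentile(bx[:,2],[5,50,95]))
x=cv2.resize(im[140:290,230:430],None,fx=4,fy=4,interpolation=cv2.INTER_CUBIC);
y=cv2.resize(im[130:240,440:550],None,fx=5,fy=5,interpolation=cv2.INTER_CUBIC);
save("crop_tray.png",x)
E
```

```text
brush 516 rect [441.8 311.1] [171.4  43.5] 85.2 bbox [241 228  57  18]
 handle [0.43255124 0.28003788] yaw 79.7729964707601 -0.04859017007780224 0.050634142198097414 ends [0.42392412 0.23221971] [0.44154125 0.32986755]
scraper 641 rect [568.1 296.8] [ 74.3 173.4] 11.3 bbox [246 189  57  25]
 handle [0.57288991 0.26466923] yaw -79.3359018039799 -0.04749587027337028 0.04802625545762734 ends [0.56410076 0.3113448 ] [0.58177721 0.21747244]
tray 3557 rect [580.5  17.6] [211.7 168.8] 11.3 bbox [332 156  67  75]
box 5288 rect [ 609.9 -379.4] [258.3 275.1] 85.7 bbox [457 135  88  88]
[-0.00243382  0.08460304  0.09183391]
```

View pics/crop_tray.png

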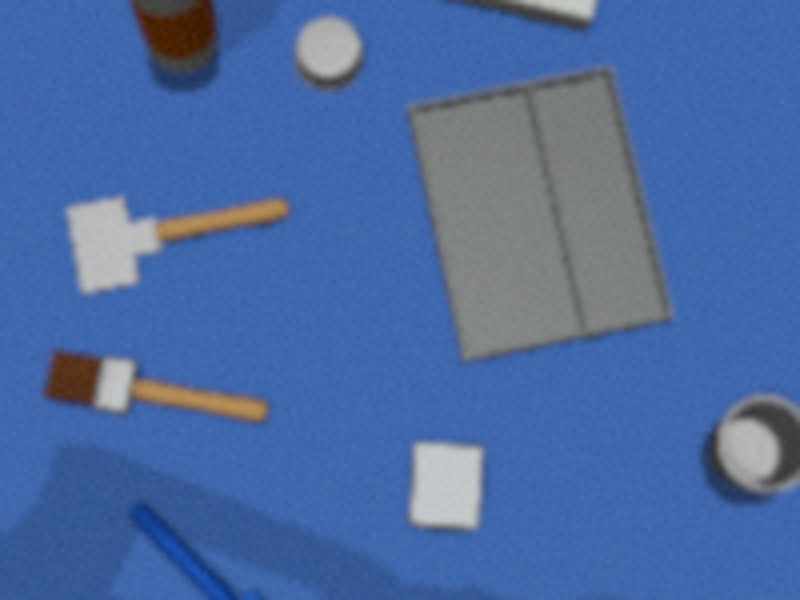

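The crop shows the scraper at (180,225) with its blade left, the brush at (155,385) with its bristles left, and the tray divider running (530,85)-(583,333), so the narrow bay is on the right. I'll move over the brush.

```bash
cat >> h.py <<'E'
def plan(tgt,yaw,n):
    "rows to bring TCP to tgt (m) with tool y at yaw (deg, world)"
    s=robot.read_state(); M=R.from_rotvec(s["orientation"]).as_matrix(); p=np.array(s["eef_pos"])
    y0=np.arctan2(M[1,1],M[0,1]); dw=(np.radians(yaw)-y0+np.pi)%(2*np.pi)-np.pi; sp=-dw/n
    print("at",p.round(4),"yawy",round(np.degrees(y0),1),"F",np.round(s["contact_force"],1),"w",round(s["gripper_width"],4),"ff",round(s["finger_force"],1),"t",s["time"])
    D=(np.array(tgt)-p)/n*1000; rows=[]
    for i in range(n):
        a=y0-sp*i; ty=np.array([np.cos(a),np.sin(a),0]); tz=np.array([0,0,-1]); tx=np.cross(ty,tz)
        rows.append([round(float(D@tx),1),round(float(D@ty),1),round(float(D@tz),1),round(float(sp),3)])
    for i in range(0,n,5): print(rows[i:i+5])
E
python3 - <<'E'
from h import *
plan([.439,.317,.20],-10.2,10); print(robot.tips_ahead)
E
```

```text
at [0.2113 0.5342 0.3031] yawy 68.4 F [ 0.1 -0.1  0.3] w 0.0855 ff 0.0 t 0.1
[[-29.2, -11.8, 10.3, 0.137], [-30.5, -7.7, 10.3, 0.137], [-31.3, -3.5, 10.3, 0.137], [-31.5, 0.8, 10.3, 0.137], [-31.0, 5.1, 10.3, 0.137]]
[[-30.1, 9.3, 10.3, 0.137], [-28.5, 13.3, 10.3, 0.137], [-26.4, 17.1, 10.3, 0.137], [-23.8, 20.6, 10.3, 0.137], [-20.8, 23.6, 10.3, 0.137]]
0.0726
```

Call:
carry_out:
  targets:
    - [[-29,-12,10,0.137],[-30.5,-8,10,0.137],[-31,-3.5,10,0.137],[-31.5,1,10,0.137],[-31,5,10,0.137]]
  jaw: 0.6

```text
time: 0.6
eef_pos: [0.3254, 0.4248, 0.2532]
orientation: [-1.598, -2.705, 0.001]
contact_force: [0.5, 1.4, -0.1]
gripper_width: 0.051
finger_force: 0.0
```

Call:
carry_out:
  targets:
    - [[-30,9,10,0.137],[-28.5,13,10,0.137],[-26.5,17,10,0.137],[-24,20.5,10,0.137],[-21,23.5,10,0.137]]

```text
time: 1.1
eef_pos: [0.4385, 0.3156, 0.2032]
orientation: [-2.414, -2.011, 0.001]
contact_force: [-0.8, 0.3, 0.2]
gripper_width: 0.0513
finger_force: 0.0
```

Call:
carry_out:
  targets:
    - [[0,0,0,0],[0,0,0,0],[0,0,0,0]]

```text
time: 1.4
eef_pos: [0.4374, 0.3172, 0.204]
orientation: [-2.406, -2.019, 0.0]
contact_force: [0.0, 0.1, 0.0]
gripper_width: 0.051
finger_force: 0.0
```

```bash
python3 - <<'E'
from h import *
C=cam("wrist"); im,d=robot.grab_frame("wrist"); save("w1.png",im); np.savez("w1.npz",im=im,d=d)
print(C[0][0,0],C[1]); print(proj(C,[[.439,.317,.018]]))
T=cam("top"); i2,_=robot.grab_frame("top"); np.savez("top1.npz",im=i2)
plan([.439,.317,.076],-10.2,5)
E
```

```text
285.90340000593324 [0.01250649 0.         0.         0.         0.        ]
[[322.35067044 193.46961581]]
at [0.4373 0.3175 0.2043] yawy -10.0 F [0.6 0.3 0.2] w 0.0511 ff 0.0 t 1.5
[[-0.0, 0.4, 25.7, 0.001], [-0.0, 0.4, 25.7, 0.001], [-0.0, 0.4, 25.7, 0.001], [-0.0, 0.4, 25.7, 0.001], [-0.0, 0.4, 25.7, 0.001]]
```

View pics/w1.png

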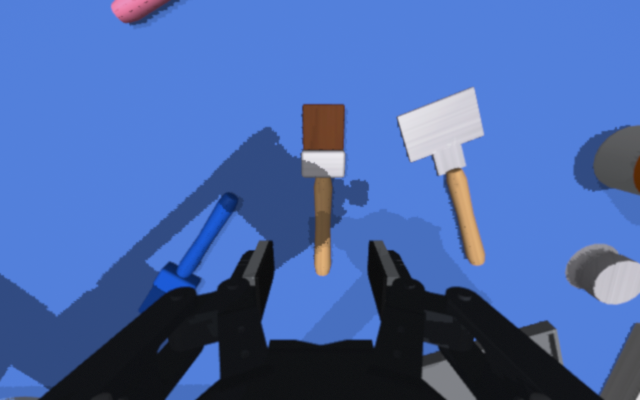

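The wrist view shows the brush centred between the fingers, with bristles at (323,127) and its handle end at (322,275). The scraper blade is at (442,123) and its handle end at (475,262). I'll refine both from this view.

```bash
cat >> h.py <<'E'
def woodfit(C,im,box,zz=.018):
    hsv=cv2.cvtColor(im,cv2.COLOR_RGB2HSV); x0,y0,x1,y1=box; m=np.zeros(hsv.shape[:2],np.uint8)
    m[y0:y1,x0:x1]=((hsv[...,0]<25)&(hsv[...,1]>70)&(hsv[...,2]>60))[y0:y1,x0:x1]
    n,l,st,ce=cv2.connectedComponentsWithStats(m); k=1+np.argmax(st[1:,4]); v,u=np.nonzero(l==k)
    Y=onplane(C,np.c_[u,v],zz)[:,:2]; c=Y.mean(0); e=np.linalg.svd(Y-c,full_matrices=False)[2][0]; t=(Y-c)@e
    a,b=c+e*t.min(),c+e*t.max(); print("wood",st[k][:4],"c",c.round(4),"mid",((a+b)/2).round(4),"L",round(np.ptp(t),4),"yaw",np.degrees(np.arctan2(e[1],e[0])).round(1),"ends",a.round(4),b.round(4))
    return (a+b)/2,e
E
python3 - <<'E'
from h import *
C=cam("wrist"); im=np.load("w1.npz")["im"]
for b in [(300,180,345,290),(440,165,495,280)]:
    m,e=woodfit(C,im,b); e=e*np.sign(e[1]); print("grip",m+.0375*e, np.degrees(np.arctan2(e[1],e[0])))
E
```

```text
wood [315 180  17  95] c [0.4334 0.2848] mid [0.4327 0.2813] L 0.0991 yaw -100.4 ends [0.4417 0.33  ] [0.4238 0.2326]
grip [0.43948657 0.31818945] 79.62960367249983
wood [447 169  37  96] c [0.5696 0.2713] mid [0.5702 0.2681] L 0.1048 yaw -78.6 ends [0.5599 0.3195] [0.5805 0.2167]
grip [0.56280498 0.30488517] 101.35374277096766
```

Call:
carry_out:
  targets:
    - [[2.8,1.5,30,0.006],[0,0,30,0],[0,0,30,0],[0,0,25,0],[0,0,13,0]]

```text
time: 2.0
eef_pos: [0.4383, 0.3196, 0.0742]
orientation: [-2.411, -2.013, 0.004]
contact_force: [0.2, 0.4, 0.8]
gripper_width: 0.0511
finger_force: 0.0
```

Call:
carry_out:
  targets:
    - [[0,0,0,0],[0,0,0,0],[0,0,0,0],[0,0,0,0],[0,0,0,0]]
  jaw: 0
  grip_force: 60

```text
time: 2.5
eef_pos: [0.4404, 0.3197, 0.077]
orientation: [2.414, 2.01, 0.003]
contact_force: [-0.6, 0.6, 4.7]
gripper_width: 0.0132
finger_force: 60.9
```

Call:
carry_out:
  targets:
    - [[0,0,0,0],[0,0,-5,0],[0,0,-25,0],[0,0,-25,0],[0,0,-25,0]]

```text
time: 3.0
eef_pos: [0.4396, 0.3188, 0.1566]
orientation: [2.414, 2.01, -0.002]
contact_force: [0.8, 0.4, -0.2]
gripper_width: 0.0137
finger_force: 60.4
```

```bash
python3 - <<'E'
from h import *
im,d=robot.grab_frame("wrist"); save("w2.png",im)
C=cam("top");im=np.load("top1.npz")["im"]
c=np.array([.5805,.0176]);a=np.radians(11.3)
plan([.5899,-.0295,.15],11.3-90,15)
E
```

```text
at [0.4415 0.32   0.1606] yawy -10.4 F [2.3 0.5 0.1] w 0.0133 ff 60.4 t 3.05
[[-21.1, 13.9, 0.7, 0.079], [-20.0, 15.6, 0.7, 0.079], [-18.7, 17.1, 0.7, 0.079], [-17.2, 18.5, 0.7, 0.079], [-15.7, 19.8, 0.7, 0.079]]
[[-14.1, 21.0, 0.7, 0.079], [-12.4, 22.1, 0.7, 0.079], [-10.6, 23.0, 0.7, 0.079], [-8.7, 23.8, 0.7, 0.079], [-6.8, 24.4, 0.7, 0.079]]
[[-4.9, 24.8, 0.7, 0.079], [-2.9, 25.2, 0.7, 0.079], [-0.9, 25.3, 0.7, 0.079], [1.1, 25.3, 0.7, 0.079], [3.2, 25.1, 0.7, 0.079]]
```

View pics/w2.png

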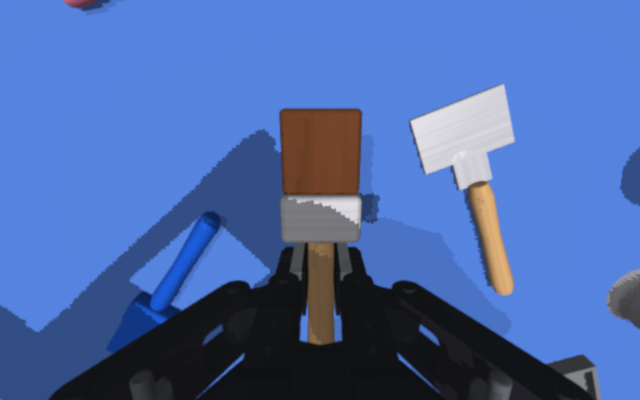

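The brush is held straight: ferrule at (320,218), handle between the pads at (320,290). I'll carry it over the narrow bay.

Call:
carry_out:
  targets:
    - [[-21,14,0,0.079],[-20,15.5,0,0.079],[-18.5,17,0,0.079],[-17,18.5,0,0.079],[-15.5,20,0,0.079]]

```text
time: 3.55
eef_pos: [0.4897, 0.2022, 0.1558]
orientation: [2.764, 1.493, -0.001]
contact_force: [0.3, -0.1, -0.5]
gripper_width: 0.0131
finger_force: 60.4
```

Call:
carry_out:
  targets:
    - [[-14,21,0,0.079],[-12.5,22,0,0.079],[-10.5,23,0,0.079],[-8.5,24,0,0.079],[-7,24.5,0,0.079]]

```text
time: 4.05
eef_pos: [0.5398, 0.0857, 0.1557]
orientation: [3.003, 0.921, -0.001]
contact_force: [-0.0, 0.1, -1.5]
gripper_width: 0.0131
finger_force: 60.4
```

Call:
carry_out:
  targets:
    - [[-5,25,0,0.079],[-3,25,0,0.079],[-1,25.5,0,0.079],[1,25.5,0,0.079],[3,25,0,0.079]]

```text
time: 4.55
eef_pos: [0.5892, -0.0311, 0.1556]
orientation: [-3.126, -0.314, 0.001]
contact_force: [-0.0, 0.1, -1.2]
gripper_width: 0.0135
finger_force: 60.4
```

Call:
carry_out:
  targets:
    - [[0,0,0,0],[0,0,0,0],[0,0,0,0]]

```text
time: 4.85
eef_pos: [0.5884, -0.0294, 0.1556]
orientation: [-3.125, -0.321, 0.002]
contact_force: [-1.0, 0.8, -0.5]
gripper_width: 0.0132
finger_force: 60.4
```

```bash
python3 - <<'E'
from h import *
C=cam("wrist");im,d=robot.grab_frame("wrist"); np.savez("w3.npz",im=im,d=d)
c=np.array([.5805,.0176]);a=np.radians(11.3);Q=np.array([[np.cos(a),-np.sin(a)],[np.sin(a),np.cos(a)]])
for y in(-.083,-.079,-.017,-.013,.079,.083):
    for x in (.02,.1,.104):
        p=c+Q@[x,y]; q=proj(C,[[*p,.014]])[0]; cv2.circle(im,tuple(int(v) for v in q),2,(255,0,0),-1)
save("w3.png",im); plan([.595,-.0285,.0805],-78.7,5)
E
```

```text
at [ 0.5885 -0.0291  0.1556] yawy -78.3 F [-0.2  0.6 -1.4] w 0.0131 ff 60.4 t 4.9
[[1.3, 0.1, 15.0, 0.002], [1.3, 0.1, 15.0, 0.002], [1.3, 0.1, 15.0, 0.002], [1.3, 0.1, 15.0, 0.002], [1.3, 0.1, 15.0, 0.002]]
```

View pics/w3.png

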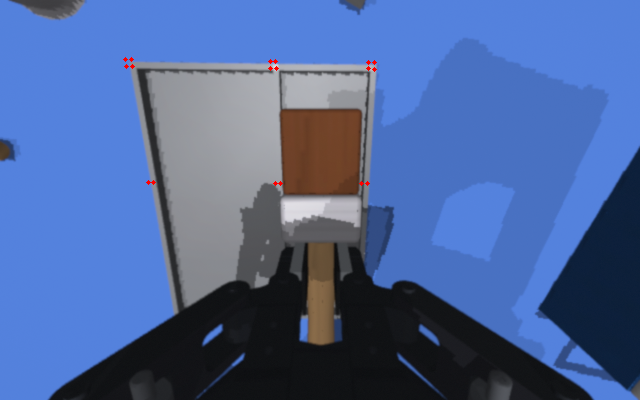

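The wrist view shows the brush over the narrow bay. The tray lies about 4 px (3 mm) right of and nearer than my estimate (corners at (133,66) and (376,70)), so I'll shift accordingly and lower.

Call:
carry_out:
  targets:
    - [[3,3,20,0.007],[0,0,20,0],[0,0,18,0],[0,0,10,0],[0,0,6,0]]

```text
time: 5.4
eef_pos: [0.5921, -0.0315, 0.081]
orientation: [-3.126, -0.31, 0.003]
contact_force: [-0.7, -0.3, 3.2]
gripper_width: 0.0135
finger_force: 61.0
```

Call:
carry_out:
  targets:
    - [[0,0,0,0],[0,0,0,0],[0,0,0,0]]

```text
time: 5.7
eef_pos: [0.5933, -0.0322, 0.0825]
orientation: [3.126, 0.309, 0.002]
contact_force: [0.8, -0.3, -1.4]
gripper_width: 0.0135
finger_force: 60.4
```

```bash
python3 - <<'E'
from h import *
im,d=robot.grab_frame("wrist"); save("w4.png",im); plan([.5,.5,.0805],-78.7,1)
E
```

```text
at [ 0.5932 -0.0322  0.0825] yawy -78.7 F [ 0.5  0.3 -1.7] w 0.0133 ff 60.4 t 5.75
[[12.7, -540.2, 2.0, -0.0]]
```

View pics/w4.png

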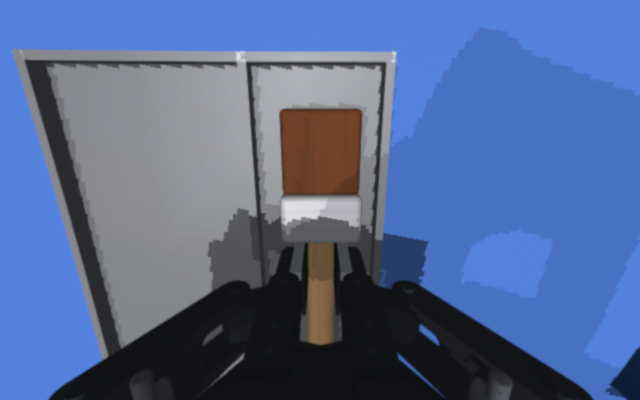

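The brush is centred in the narrow bay (walls at x 258 and 378, ferrule 280–361). I'll lower the last 2 mm, release and rise.

Call:
carry_out:
  targets:
    - [[0,0,2,0],[0,0,0,0],[0,0,0,0]]

```text
time: 6.05
eef_pos: [0.5933, -0.0323, 0.081]
orientation: [3.126, 0.308, 0.002]
contact_force: [-1.1, 0.7, 5.1]
gripper_width: 0.0133
finger_force: 61.1
```

Call:
carry_out:
  targets:
    - [[0,0,0,0],[0,0,0,0],[0,0,0,0],[0,0,0,0]]
  jaw: 0.27

```text
time: 6.45
eef_pos: [0.5928, -0.0323, 0.0798]
orientation: [-3.126, -0.308, 0.0]
contact_force: [-0.1, 0.3, 0.2]
gripper_width: 0.0229
finger_force: 0.0
```

Call:
carry_out:
  targets:
    - [[0,0,-10,0],[0,0,-30,0],[0,0,-40,0],[0,0,-40,0],[0,0,0,0]]

```text
time: 6.95
eef_pos: [0.5965, -0.0326, 0.2066]
orientation: [3.124, 0.308, 0.019]
contact_force: [0.3, -0.4, 0.3]
gripper_width: 0.023
finger_force: 0.0
```

```bash
python3 - <<'E'
from h import *
robot.grab_frame("wrist")
im,d=robot.grab_frame("wrist"); save("w5.png",im); np.savez("w5.npz",im=im,d=d); plan([.5628,.3049,.20],11.35,13)
E
```

```text
at [ 0.5935 -0.0323  0.2018] yawy -78.7 F [ 0.2  0.5 -0.6] w 0.0232 ff 0.0 t 7.05
[[2.8, -25.9, 0.1, -0.121], [5.9, -25.4, 0.1, -0.121], [8.9, -24.5, 0.1, -0.121], [11.8, -23.2, 0.1, -0.121], [14.5, -21.6, 0.1, -0.121]]
[[17.0, -19.7, 0.1, -0.121], [19.3, -17.5, 0.1, -0.121], [21.2, -15.1, 0.1, -0.121], [22.9, -12.4, 0.1, -0.121], [24.2, -9.6, 0.1, -0.121]]
[[25.2, -6.6, 0.1, -0.121], [25.8, -3.5, 0.1, -0.121], [26.0, -0.4, 0.1, -0.121]]
```

View pics/w5.png

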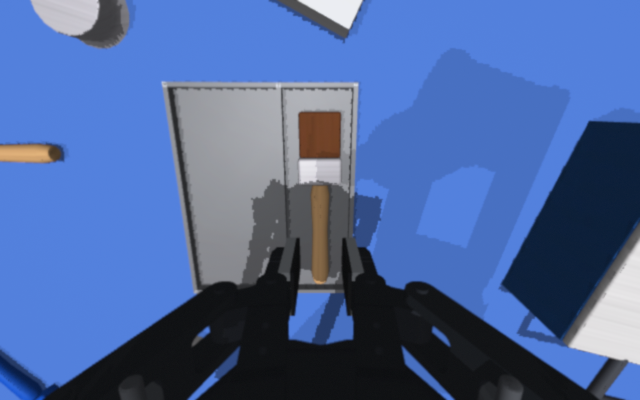

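The brush lies in the narrow bay, bristles away (head at (320,147), handle end (320,282)). The tray corners are (163,83), (359,83) and (194,293).

```bash
python3 - <<'E'
from h import *
C=cam("wrist"); p=onplane(C,[(163,83),(359,83),(194,293),(279,84)],.014)[:,:2]; print(p.round(4))
yw=p[1]-p[0]; print(np.hypot(*yw),np.hypot(*(p[2]-p[0])),np.degrees(np.arctan2(yw[0],-yw[1])),np.degrees(np.arctan2(*(p[0]-p[2])[::-1])))
a=np.radians(11.3);ex=np.array([np.cos(a),np.sin(a)]);ey=np.array([-ex[1],ex[0]])
c=(p[1]+p[2])/2; print("tray",c,"narrow",c-.048*ey,"wide",c+.033*ey)
E
```

```text
[[ 0.6623  0.1149]
 [ 0.6946 -0.0453]
 [ 0.461   0.0762]
 [ 0.6808  0.0202]]
0.16344300311563256 0.20498831953623972 11.401392419586982 10.88609909899202
tray [0.57783891 0.01540514] narrow [ 0.58724432 -0.03166436] wide [0.57137268 0.04776542]
```

Call:
carry_out:
  targets:
    - [[3,-26,0,-0.121],[6,-25.5,0,-0.121],[9,-24.5,0,-0.121],[12,-23,0,-0.121],[14.5,-21.5,0,-0.121]]
  jaw: 0.6

```text
time: 7.55
eef_pos: [0.5804, 0.0984, 0.198]
orientation: [-2.888, -1.232, 0.006]
contact_force: [-0.2, -0.4, -0.8]
gripper_width: 0.0512
finger_force: 0.0
```

Call:
carry_out:
  targets:
    - [[17,-19.5,0,-0.121],[19,-17.5,0,-0.121],[21,-15,0,-0.121],[23,-12.5,0,-0.121],[24,-9.5,0,-0.121]]

```text
time: 8.05
eef_pos: [0.5685, 0.2272, 0.1979]
orientation: [-2.39, -2.037, 0.006]
contact_force: [-0.5, 0.3, 0.8]
gripper_width: 0.0514
finger_force: 0.0
```

Call:
carry_out:
  targets:
    - [[25,-6.5,0,-0.121],[26,-3.5,0,-0.121],[26,-0.5,0,-0.121],[0,0,0,0],[0,0,0,0]]

```text
time: 8.55
eef_pos: [0.5617, 0.3042, 0.1981]
orientation: [-1.989, -2.43, 0.006]
contact_force: [0.5, 0.6, 0.2]
gripper_width: 0.0513
finger_force: 0.0
```

```bash
python3 - <<'E'
from h import *
C=cam("wrist");im,d=robot.grab_frame("wrist"); print(proj(C,[[.5628,.3049,.018],[.5805,.2167,.018]]))
m,e=woodfit(C,im,(270,150,370,300)); e=e*np.sign(e[1]); print("grip",m+.0375*e, np.degrees(np.arctan2(e[1],e[0])))
plan([.5628,.3049,.077],11.35,5)
E
```

```text
[[322.60407003 194.67763467]
 [322.30984878 280.07344982]]
wood [318 181  17 100] c [0.5725 0.271 ] mid [0.5732 0.2677] L 0.1028 yaw -79.0 ends [0.5634 0.3182] [0.583  0.2173]
grip [0.56601671 0.30453093] 101.00375216754755
at [0.5619 0.3036 0.1984] yawy 11.4 F [-0.9 -0.1 -0.3] w 0.0514 ff 0.0 t 8.6
[[0.2, 0.2, 24.3, 0.0], [0.2, 0.2, 24.3, 0.0], [0.2, 0.2, 24.3, 0.0], [0.2, 0.2, 24.3, 0.0], [0.2, 0.2, 24.3, 0.0]]
```

Call:
carry_out:
  targets:
    - [[0,3.5,30,0],[0,0,30,0],[0,0,30,0],[0,0,20,0],[0,0,11.5,0]]

```text
time: 9.1
eef_pos: [0.565, 0.3029, 0.0759]
orientation: [-1.992, -2.427, 0.007]
contact_force: [-1.1, -0.4, 0.1]
gripper_width: 0.0511
finger_force: 0.0
```

Call:
carry_out:
  targets:
    - [[0,0,0,0],[0,0,0,0],[0,0,0,0],[0,0,0,0],[0,0,0,0]]
  jaw: 0
  grip_force: 80

```text
time: 9.6
eef_pos: [0.567, 0.3053, 0.0798]
orientation: [1.989, 2.43, 0.003]
contact_force: [-0.2, -0.5, 3.9]
gripper_width: 0.0126
finger_force: 79.8
```

Call:
carry_out:
  targets:
    - [[0,0,-5,0],[0,0,-25,0],[0,0,-25,0],[0,0,-25,0],[0,0,0,0]]

```text
time: 10.1
eef_pos: [0.5682, 0.3062, 0.1625]
orientation: [1.987, 2.429, 0.011]
contact_force: [1.1, 0.7, -0.1]
gripper_width: 0.0124
finger_force: 79.4
```

```bash
python3 - <<'E'
from h import *
im,d=robot.grab_frame("wrist"); save("w6.png",im)
a=np.radians(11.3)
plan([.5714+.005,.0478+.001,.158],11.3-90,13)
E
```

```text
at [0.5673 0.3057 0.1606] yawy 11.4 F [ 0.1  0.1 -1.2] w 0.0123 ff 79.4 t 10.15
[[-19.5, -3.2, 0.2, 0.121], [-19.8, -0.8, 0.2, 0.121], [-19.7, 1.5, 0.2, 0.121], [-19.4, 3.9, 0.2, 0.121], [-18.8, 6.2, 0.2, 0.121]]
[[-17.9, 8.4, 0.2, 0.121], [-16.7, 10.5, 0.2, 0.121], [-15.3, 12.5, 0.2, 0.121], [-13.7, 14.2, 0.2, 0.121], [-11.9, 15.8, 0.2, 0.121]]
[[-9.9, 17.1, 0.2, 0.121], [-7.8, 18.2, 0.2, 0.121], [-5.5, 19.0, 0.2, 0.121]]
```

View pics/w6.png

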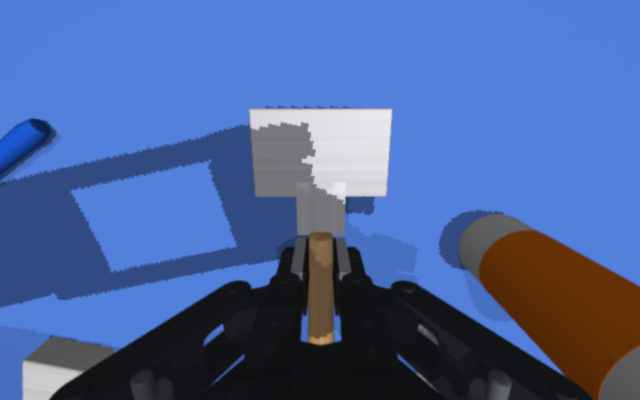

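The scraper is held straight (blade at (320,152), handle between the pads), with the can well to the right. I'll carry it to the wide bay.

Call:
carry_out:
  targets:
    - [[-19.5,-3,0,0.121],[-20,-1,0,0.121],[-19.5,1.5,0,0.121],[-19.5,4,0,0.121],[-19,6,0,0.121]]

```text
time: 10.65
eef_pos: [0.5684, 0.2049, 0.1567]
orientation: [-2.627, -1.721, 0.004]
contact_force: [-0.1, 0.2, 0.3]
gripper_width: 0.0125
finger_force: 79.4
```

Call:
carry_out:
  targets:
    - [[-18,8.5,0,0.121],[-16.5,10.5,0,0.121],[-15.5,12.5,0,0.121],[-13.5,14,0,0.121],[-12,16,0,0.121]]

```text
time: 11.15
eef_pos: [0.5719, 0.1063, 0.1568]
orientation: [-3.021, -0.86, 0.005]
contact_force: [-0.1, 0.6, -0.3]
gripper_width: 0.0127
finger_force: 79.4
```

Call:
carry_out:
  targets:
    - [[-10,17,0,0.121],[-8,18,0,0.121],[-5.5,19,0,0.121],[0,0,0,0],[0,0,0,0]]

```text
time: 11.65
eef_pos: [0.5739, 0.0478, 0.1573]
orientation: [-3.126, -0.309, 0.004]
contact_force: [0.4, -0.5, -0.8]
gripper_width: 0.0123
finger_force: 79.4
```

```bash
python3 - <<'E'
from h import *
plan([.5764,.0488,.083],-78.7,5)
im,d=robot.grab_frame("wrist"); save("w7.png",im)
E
```

```text
at [0.5739 0.0478 0.1573] yawy -78.7 F [ 0.4 -0.5 -0.8] w 0.0123 ff 79.4 t 11.65
[[0.5, -0.1, 14.9, 0.0], [0.5, -0.1, 14.9, 0.0], [0.5, -0.1, 14.9, 0.0], [0.5, -0.1, 14.9, 0.0], [0.5, -0.1, 14.9, 0.0]]
```

View pics/w7.png

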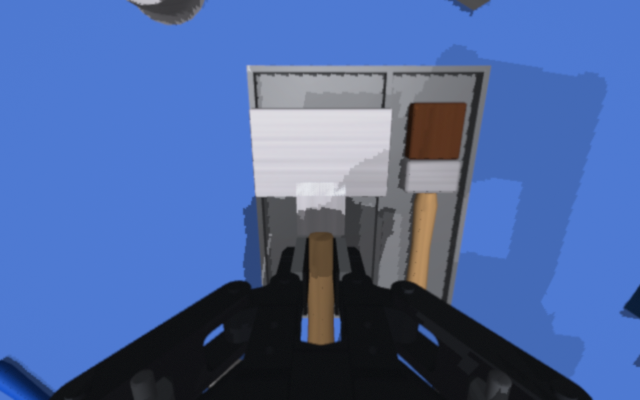

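The blade is centred over the wide bay (walls at x≈257 and 384, blade 250–391 centred at 320), and the brush is undisturbed. I'll lower and release.

Call:
carry_out:
  targets:
    - [[2,0,20,0],[0,0,20,0],[0,0,18,0],[0,0,10,0],[0,0,5.5,0]]

```text
time: 12.2
eef_pos: [0.576, 0.0491, 0.0837]
orientation: [-3.126, -0.311, 0.003]
contact_force: [-0.3, 0.1, 6.8]
gripper_width: 0.0123
finger_force: 80.5
```

Call:
carry_out:
  targets:
    - [[0,0,1,0],[0,0,0,0],[0,0,0,0]]

```text
time: 12.5
eef_pos: [0.5771, 0.0485, 0.0844]
orientation: [3.126, 0.309, 0.002]
contact_force: [0.0, 0.3, -1.1]
gripper_width: 0.0128
finger_force: 79.4
```

```bash
python3 - <<'E'
from h import *
plan([.5764,.0488,.083],-78.7,1)
C=cam("wrist"); im,d=robot.grab_frame("wrist"); P=cloud(C,d)
for r in (115,150,185): print(r,[P[r,c].round(4).tolist() for c in (262,320,380)])
print([P[r,320].round(4).tolist() for r in (80,90,100)])
E
```

```text
at [0.5771 0.0485 0.0844] yawy -78.7 F [ 0.   0.3 -1.1] w 0.0128 ff 79.4 t 12.5
[[-0.7, -0.4, 1.4, -0.0]]
115 [[0.6437, 0.0906, 0.0094], [0.6492, 0.0631, 0.0094], [0.6549, 0.0345, 0.0092]]
150 [[0.6269, 0.0884, 0.0093], [0.6325, 0.0598, 0.0086], [0.6385, 0.03, 0.0086]]
185 [[0.6085, 0.0861, 0.0084], [0.6144, 0.0561, 0.008], [0.6207, 0.0252, 0.0083]]
[[0.6651, 0.0662, 0.0038], [0.6607, 0.0654, 0.0023], [0.6561, 0.0645, 0.0035]]
```

Blade top is at ~9 mm (floor 4 + 5), so it is on the floor. Release, rise, then head towards the box; also measure the box.

Call:
carry_out:
  targets:
    - [[0,0,1,0],[0,0,0,0],[0,0,0,0]]

```text
time: 12.85
eef_pos: [0.5771, 0.0484, 0.0837]
orientation: [3.126, 0.309, 0.002]
contact_force: [-0.5, 0.4, 6.3]
gripper_width: 0.0127
finger_force: 80.2
```

Call:
carry_out:
  targets:
    - [[0,0,0,0],[0,0,0,0],[0,0,0,0],[0,0,0,0]]
  jaw: 0.3

```text
time: 13.25
eef_pos: [0.5766, 0.0483, 0.0827]
orientation: [-3.126, -0.309, 0.001]
contact_force: [0.5, -0.1, 1.3]
gripper_width: 0.0258
finger_force: 0.0
```

Call:
carry_out:
  targets:
    - [[0,0,-10,0],[0,0,-30,0],[0,0,-40,0],[0,0,-40,0],[0,0,0,0]]

```text
time: 13.75
eef_pos: [0.5803, 0.0485, 0.2095]
orientation: [3.125, 0.309, 0.019]
contact_force: [0.5, -0.8, -0.1]
gripper_width: 0.0254
finger_force: 0.0
```

```bash
python3 - <<'E'
from h import *
C=cam("wrist"); im,d=robot.grab_frame("wrist"); woodfit(C,im,(270,150,370,300),.022)
C=cam("top"); im,d=robot.grab_frame("top"); np.savez("top2.npz",im=im,d=d)
P=cloud(C,d); g=im.astype(int)
# lid plate: bright pixels at z~.088
m=np.zeros((400,640),np.uint8); m[135:232,445:542]=((im.min(2)>110)&(P[...,2]>.06))[135:232,445:542]
n,l,st,ce=cv2.connectedComponentsWithStats(m);k=1+np.argmax(st[1:,4]); v,u=np.nonzero(l==k)
X=onplane(C,np.c_[u,v],.088)[:,:2]; r=cv2.minAreaRect((X*1000).astype(np.float32)); print("lid",len(u),r,np.round(cv2.boxPoints(r)))
# bar: non-blue dark below lid
h=cv2.cvtColor(im,cv2.COLOR_RGB2HSV); b=np.zeros((400,640),np.uint8); b[200:235,465:530]=((h[...,1]<150)&(l!=k))[200:235,465:530]
for r_ in range(202,232,2): print(r_,''.join('#' if x else '.' for x in b[r_,462:532]), h[r_,490].tolist(), P[r_,490,2].round(3))
woodfit(C,im,(330,150,400,236),.022)
E
```

```text
wood [311 184  18  99] c [0.5431 0.0414] mid [0.5399 0.0408] L 0.1045 yaw -168.7 ends [0.5911 0.051 ] [0.4887 0.0305]
lid 4478 ((611.17041015625, -364.6222229003906), (218.83216857910156, 182.72813415527344), 85.63545989990234) [[ 512. -467.]
 [ 694. -481.]
 [ 711. -262.]
 [ 528. -249.]]
202 ...................................................................... [30, 5, 207] 0.091
204 ...######.....#....................................................... [38, 6, 180] 0.088
206 ..........#.#####.#####################............................... [109, 40, 70] 0.071
208 ...........######......................#.......#####################.. [109, 238, 45] 0.046
210 ............#####...................................#######........... [112, 162, 55] 0.015
212 ............#####....................................######........... [109, 161, 100] 0.001
214 ............#####.....................................#####........... [108, 164, 166] 0.002
216 ............#####.....................................#####........... [109, 163, 183] -0.0
218 ............###########.###............................####........... [110, 151, 144] -0.003
220 .............##############################################........... [106, 51, 75] 0.09
222 ......................#.#..################################........... [108, 148, 134] 0.003
224 .................................................#.....#.............. [109, 157, 188] -0.001
226 ...................................................................... [109, 155, 176] -0.003
228 ...................................................................... [108, 166, 118] -0.001
230 ...................................................................... [109, 165, 164] -0.002
wood [377 185   8  13] c [ 0.582  -0.0325] mid [ 0.5819 -0.0325] L 0.0412 yaw -167.6 ends [ 0.602  -0.0281] [ 0.5618 -0.0369]
```

```bash
python3 - <<'E'
from h import *
print(onplane(cam("top"),[(475.5,219.3),(519,221.5),(497.5,220.5)],.0845).round(4))
plan([.477,-.354,.22],-4.4,14)
E
```

```text
[[ 0.4812 -0.2934  0.0845]
 [ 0.4743 -0.4169  0.0845]
 [ 0.4774 -0.356   0.0845]]
at [0.5773 0.0484 0.2047] yawy -78.7 F [-0.6  0.4 -0.3] w 0.0258 ff 0.0 t 13.85
[[-12.6, 26.8, -1.1, -0.093], [-15.1, 25.5, -1.1, -0.093], [-17.4, 24.0, -1.1, -0.093], [-19.5, 22.3, -1.1, -0.093], [-21.5, 20.4, -1.1, -0.093]]
[[-23.3, 18.3, -1.1, -0.093], [-24.9, 16.1, -1.1, -0.093], [-26.3, 13.7, -1.1, -0.093], [-27.4, 11.2, -1.1, -0.093], [-28.3, 8.6, -1.1, -0.093]]
[[-29.0, 6.0, -1.1, -0.093], [-29.4, 3.3, -1.1, -0.093], [-29.6, 0.5, -1.1, -0.093], [-29.5, -2.2, -1.1, -0.093]]
```

Call:
carry_out:
  targets:
    - [[-12.5,27,-1,-0.093],[-15,25.5,-1,-0.093],[-17.5,24,-1,-0.093],[-19.5,22.5,-1,-0.093],[-21.5,20.5,-1,-0.093]]
  jaw: 0.45

```text
time: 14.35
eef_pos: [0.5396, -0.0966, 0.2062]
orientation: [-2.967, -1.026, 0.005]
contact_force: [1.1, -0.6, -0.1]
gripper_width: 0.0383
finger_force: 0.0
```

Call:
carry_out:
  targets:
    - [[-23.5,18.5,-1,-0.093],[-25,16,-1,-0.093],[-26.5,13.5,-1,-0.093],[-27.5,11,-1,-0.093],[-28.5,8.5,-1,-0.093]]

```text
time: 14.85
eef_pos: [0.5032, -0.2405, 0.2111]
orientation: [-2.65, -1.681, 0.003]
contact_force: [0.6, 0.3, 0.2]
gripper_width: 0.0385
finger_force: 0.0
```

Call:
carry_out:
  targets:
    - [[-29,6,-1,-0.093],[-29.5,3.5,-1,-0.093],[-29.5,0.5,-1,-0.093],[-29.5,-2,-1,-0.093],[0,0,0,0]]

```text
time: 15.35
eef_pos: [0.4758, -0.3582, 0.2153]
orientation: [-2.301, -2.137, 0.002]
contact_force: [0.6, 0.4, 1.2]
gripper_width: 0.0382
finger_force: 0.0
```

Call:
carry_out:
  targets:
    - [[0,0,0,0],[0,0,0,0]]

```text
time: 15.55
eef_pos: [0.4765, -0.3538, 0.2157]
orientation: [-2.298, -2.137, -0.0]
contact_force: [1.0, -0.1, 0.1]
gripper_width: 0.0387
finger_force: 0.0
```

```bash
python3 - <<'E'
from h import *
C=cam("wrist"); im,d=robot.grab_frame("wrist"); np.savez("w8.npz",im=im,d=d); plan([.477,-.355,.138],-4.4,4)
P=cloud(C,d); print("proj",proj(C,[[.4774,-.356,.0845],[.4812,-.2934,.0845]]).round(0))
for r in range(120,280,10):
    row=P[r]; m=(row[:,2]>.075)&(row[:,2]<.1)&(row[:,0]>.44)&(row[:,0]<.512); u=np.nonzero(m)[0]
    if len(u): q=onplane(C,[(u.min(),r),(u.max(),r),(u.mean(),r)],.0875); print(r,u.min(),u.max(),len(u),q[2].round(4),row[m,2].max().round(4))
E
```

```text
at [ 0.4768 -0.3537  0.216 ] yawy -4.1 F [-1.2  0.2  0.4] w 0.0386 ff 0.0 t 15.6
[[-0.3, 0.1, 19.5, 0.001], [-0.3, 0.1, 19.5, 0.001], [-0.3, 0.1, 19.5, 0.001], [-0.3, 0.1, 19.5, 0.001]]
proj [[322. 218.]
 [321. 133.]]
130 316 366 51 [ 0.4946 -0.2924  0.0875] 0.0887
140 313 367 54 [ 0.4936 -0.299   0.0875] 0.0897
150 313 327 15 [ 0.4795 -0.3048  0.0875] 0.0891
160 313 326 14 [ 0.4786 -0.3117  0.0875] 0.0905
170 313 326 14 [ 0.4781 -0.3188  0.0875] 0.0898
180 313 326 14 [ 0.4776 -0.326   0.0875] 0.0891
190 314 326 13 [ 0.4774 -0.3334  0.0875] 0.0891
200 314 326 13 [ 0.4768 -0.3409  0.0875] 0.0895
210 314 326 13 [ 0.4763 -0.3486  0.0875] 0.0898
220 314 326 13 [ 0.4757 -0.3565  0.0875] 0.0896
230 314 326 13 [ 0.4751 -0.3646  0.0875] 0.0895
240 314 326 13 [ 0.4745 -0.3728  0.0875] 0.0897
250 314 326 13 [ 0.4739 -0.3812  0.0875] 0.0895
260 314 326 13 [ 0.4732 -0.3899  0.0875] 0.0893
270 314 325 12 [ 0.4722 -0.3987  0.0875] 0.0893
```

Call:
carry_out:
  targets:
    - [[0,0,25,0.003],[0,-0.5,25,0.003],[0,0,18,0],[0,0,9.5,0],[0,0,0,0]]

```text
time: 16.1
eef_pos: [0.4761, -0.3536, 0.138]
orientation: [-2.303, -2.132, 0.0]
contact_force: [0.7, -0.3, 0.3]
gripper_width: 0.0383
finger_force: 0.0
```

Call:
carry_out:
  targets:
    - [[0,0,0,0],[0,0,0,0],[0,0,0,0],[0,0,0,0],[0,0,0,0]]
  jaw: 0
  grip_force: 50

```text
time: 16.6
eef_pos: [0.4757, -0.3552, 0.1405]
orientation: [-2.306, -2.133, 0.002]
contact_force: [-6.2, 0.4, 5.8]
gripper_width: 0.0081
finger_force: 49.1
```

```bash
python3 - <<'E'
from h import *
s=robot.read_state(); M=R.from_rotvec(s["orientation"]).as_matrix(); print(s["eef_pos"],np.degrees(np.arctan2(M[1,1],M[0,1])),s["contact_force"],s["gripper_width"])
ex=np.array([np.cos(np.radians(-4.4)),np.sin(np.radians(-4.4)),0]); n=20; r=np.hypot(.225,.004);a0=np.arctan2(.004,.225)
f=lambda t:-r*np.cos(a0+t)*ex+np.array([0,0,r*np.sin(a0+t)])
th=np.radians(60)*np.arange(n+1)/n; q=np.array([f(t) for t in th])*1000
D=np.diff(q,axis=0)@M; print(D.round(1).tolist(), (q[-1]-q[0]).round(1))
E
```

```text
[ 0.47569463 -0.35516478  0.14047234] -4.458848346016514 [-6.22157065  0.44192474  5.82472779] 0.008091194755290413
[[-0.0, 0.5, -11.8], [-0.0, 1.1, -11.7], [-0.0, 1.7, -11.7], [-0.0, 2.3, -11.5], [-0.0, 2.9, -11.4], [-0.0, 3.5, -11.2], [-0.0, 4.1, -11.0], [-0.0, 4.7, -10.8], [-0.0, 5.3, -10.5], [0.0, 5.8, -10.3], [0.0, 6.3, -9.9], [0.0, 6.8, -9.6], [0.0, 7.3, -9.2], [0.0, 7.8, -8.8], [0.0, 8.3, -8.4], [0.0, 8.7, -8.0], [0.0, 9.1, -7.5], [0.0, 9.5, -7.0], [0.0, 9.8, -6.5], [0.0, 10.1, -6.0]] [115.6  -8.9 192.9]
```

Call:
carry_out:
  targets:
    - [[0,0.5,-12,0],[0,1,-11.5,0],[0,1.5,-11.5,0],[0,2.5,-11.5,0],[0,3,-11.5,0]]

```text
time: 17.1
eef_pos: [0.4841, -0.3558, 0.1985]
orientation: [-2.305, -2.132, 0.003]
contact_force: [-6.2, -2.1, -0.5]
gripper_width: 0.0083
finger_force: 48.7
```

Call:
carry_out:
  targets:
    - [[0,3.5,-11,0],[0,4,-11,0],[0,4.5,-11,0],[0,5.5,-10.5,0],[0,6,-10.5,0]]

```text
time: 17.6
eef_pos: [0.5068, -0.3575, 0.2529]
orientation: [-2.305, -2.132, 0.004]
contact_force: [-8.6, -2.0, 0.7]
gripper_width: 0.0077
finger_force: 48.7
```

```bash
python3 - <<'E'
from h import *
plan([.5913,-.364,.3334],-4.4,10)
E
```

```text
at [ 0.5068 -0.3575  0.2529] yawy -4.5 F [-8.6 -2.   0.7] w 0.0077 ff 48.7 t 17.6
[[0.0, 8.5, -8.1, -0.0], [0.0, 8.5, -8.1, -0.0], [0.0, 8.5, -8.1, -0.0], [0.0, 8.5, -8.1, -0.0], [0.0, 8.5, -8.1, -0.0]]
[[0.0, 8.5, -8.1, -0.0], [0.0, 8.5, -8.1, -0.0], [0.0, 8.5, -8.1, -0.0], [0.0, 8.5, -8.1, -0.0], [0.0, 8.5, -8.1, -0.0]]
```

Call:
carry_out:
  targets:
    - [[0,6.5,-10,0],[0,7,-9.5,0],[0,7.5,-9,0],[0,8,-9,0],[0,8.5,-8.5,0]]

```text
time: 18.1
eef_pos: [0.5429, -0.3602, 0.3001]
orientation: [-2.304, -2.13, 0.007]
contact_force: [-11.9, -0.2, 9.1]
gripper_width: 0.0077
finger_force: 48.8
```

Call:
carry_out:
  targets:
    - [[0,8.5,-8,0],[0,9,-7.5,0],[0,9.5,-7,0],[0,10,-6.5,0],[0,10,-6,0]]

```text
time: 18.6
eef_pos: [0.5919, -0.3639, 0.3369]
orientation: [2.305, 2.132, -0.001]
contact_force: [-5.6, 0.1, 9.2]
gripper_width: 0.008
finger_force: 51.6
```

Call:
carry_out:
  targets:
    - [[0,0,0,0],[0,0,0,0],[0,0,0,0]]

```text
time: 18.9
eef_pos: [0.5926, -0.3639, 0.3372]
orientation: [2.303, 2.131, 0.001]
contact_force: [-6.1, 1.9, 11.7]
gripper_width: 0.0079
finger_force: 51.5
```

```bash
python3 - <<'E'
from h import *
plan([.5913,-.364,.3334],-4.4,1)
for n in("top","scene"):
    C=cam(n); im,d=robot.grab_frame(n); np.savez(n+"3.npz",im=im,d=d); P=cloud(C,d).reshape(-1,3); c=im.reshape(-1,3)
    ex=np.array([np.cos(np.radians(-4.4)),np.sin(np.radians(-4.4)),0]); ey=np.array([-ex[1],ex[0],0]); h=np.array([.4757,-.3552,.0805])+.225*ex
    q=P-h; x=-(q@ex); y=q@ey; z=q[:,2]; r=np.hypot(x,z); t=np.degrees(np.arctan2(z,x))
    m=(abs(y)<.11)&(r>.05)&(r<.175)&(t>35)&(t<85)&(abs(y)>(.06 if n=="top" else 0)); print(n,m.sum(),np.percentile(t[m],[5,50,95]).round(1))
    A=np.c_[x[m],np.ones(m.sum())]; s,b=np.polyfit(x[m],z[m],1); print("slope",np.degrees(np.arctan(s)),b)
E
```

```text
at [ 0.5926 -0.3639  0.3372] yawy -4.5 F [-6.1  1.9 11.7] w 0.0079 ff 51.5 t 18.9
[[-0.2, -1.3, 3.8, -0.001]]
top 152 [63.1 64.4 68.7]
slope 60.20670749203054 0.01709882810794793
scene 3721 [62.2 64.  68.3]
slope 60.19928298157957 0.015183386122609704
```

```bash
python3 - <<'E'
from h import *
ex=np.array([np.cos(np.radians(-4.4)),np.sin(np.radians(-4.4)),0]); ey=np.array([-ex[1],ex[0],0]); h=np.array([.4757,-.3552,.0805])+.225*ex
for n in("top","scene"):
    z=np.load(n+"3.npz"); C=cam(n); P=cloud(C,z["d"]).reshape(-1,3); q=P-h; x=-(q@ex);y=q@ey;zz=q[:,2]
    a=np.radians(60.2); al=x*np.cos(a)+zz*np.sin(a); pe=-x*np.sin(a)+zz*np.cos(a)
    m=(al>.03)&(al<.17)&(abs(pe-.008)<.006)&(abs(y)<.1)
    Q=P[m]; v=np.linalg.svd(Q-Q.mean(0),full_matrices=False)[2][2]; v*=np.sign(v[2]); print(n,m.sum(),"tilt",np.degrees(np.arccos(v[2])))
im=np.load("top3.npz")["im"]; C=cam("top")
woodfit(C,im,(330,150,375,236),.022); woodfit(C,im,(372,150,402,236),.022)
E
```

```text
top 428 tilt 60.47911419922205
scene 3714 tilt 60.45547734700576
wood [352 190  11  32] c [0.5362 0.0419] mid [0.5366 0.0419] L 0.1008 yaw -168.8 ends [0.586  0.0517] [0.4872 0.0321]
wood [377 184  12  33] c [ 0.5528 -0.038 ] mid [ 0.5534 -0.0379] L 0.1029 yaw -168.6 ends [ 0.6038 -0.0278] [ 0.503 -0.048]
```

Call:
carry_out:
  targets:
    - [[0,0,0,0],[0,0,0,0],[0,0,0,0],[0,0,0,0],[0,0,0,0]]

```text
time: 19.5
eef_pos: [0.5925, -0.3639, 0.3372]
orientation: [2.303, 2.131, 0.001]
contact_force: [-7.6, 2.1, 10.4]
gripper_width: 0.0079
finger_force: 51.5
```

```bash
python3 -c "
from h import *
s=robot.read_state();print(s['eef_pos'],s['contact_force'],s['gripper_width'],s['finger_force'])
print(robot.sign_off())"
```

```text
[ 0.59252536 -0.36389153  0.3371769 ] [-7.56179316  2.08841842 10.44420831] 0.007902345231811768 51.50430142879486
the job is handed in; nothing more can be done
None
```

The brush lies in the narrow compartment and the scraper in the wide one, both heads pointing away, and the gripper is holding the lid at about 60 degrees (measured 60.2–60.5); the job was handed in at 19.5 s.

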